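Make up two sample kits

ROBOT

A 6-joint arm with a two-finger parallel gripper is mounted at the origin on a cart in front of the work surface, level with it; the furniture and walls round the work are solid. World frame = base frame: x ahead of the robot, y to its left, z up, the work surface at z = 0. Lengths are in m, angles in rad, forces in N, time in s.
With the tool pointing down it reaches from about 0.3 to 0.775 m from the base axis. Payload 14.6 kg.
Tool frame: the origin (TCP) lies at the centre of the arm's flange, where the gripper is bolted on; the fingertips stand 199 mm ahead of it and the grasp point (between the pads) lies 180 mm ahead of it; z points along the fingers, y is the line along which they close (so a half turn about z gives the same grasp; the last joint's range is limited). The gripper opens to 94 mm and grips with 3 to 60 N. Pads are 16 mm wide; open, the fingers measure 119 mm over their backs; the gripper's body (75 mm by 177 mm) begins 78 mm behind the grasp point.
Start: joints at [-1.203, 0.3, 1.521, -0, 1.321, -0.067], TCP at [0.232, -0.499, 0.405] pointing down, gripper open.
Joint ranges: [-3.03, 3.03], [-0.79, 2.21], [0.23, 2.52], [-1.04, 4.18], [0, 3.07], [-2.55, 2.55]. Speed limits (rad/s): [2.22, 2.22, 2.57, 3.14, 3.14, 3.14].

INTERFACE

Orientations are given as [roll, pitch, yaw] about the fixed x, y, z axes, in that order (R = Rz(yaw) Ry(pitch) Rx(roll)).
In Python, from station import ctrl gives the robot as it stands. The module is installed in compiled form; this text tells all that it offers.
- The arm moves only by the tool servo_tool, never from a script. Its argument "motion" is a list of rows, each a list of 5 numbers: the closure, from 0 (fully open) to 1 (shut), then the shift along the world's x, y, z in cm, then the turn about the world's z in degrees. A call has 1 to 20 rows; each row is the pose to reach, as a shift and turn from the pose commanded when the call began; what a row does not reach only later rows make up. A row lasts 1/8 s, in which the tool goes at most 62.5 mm and 10.7 degrees, less where a joint would pass 70% of its speed; a pose out of reach is approached as far as the arm can. A call with a gripper value outside its range is refused whole. The fingers move at their own pace and stop on an object; "squeeze" is the grip in N (left out, the last holds). Time passes only in rows, so rows that repeat a pose let the fingers close. It gives the time, the measured TCP pose, the force, the opening and the grip force at its end, in the units of the state.
- ctrl.get_obs(): the state, without advancing time (a new reading comes with each control period).
- ctrl.camera(name): name is "side" or "top"; returns a dict with "image" (384x512x3 uint8, red, green, blue), "fx", "fy", "cx", "cy" (pixels), "camera_from_world" (4x4, takes a point from world to camera coordinates). Camera axes: x right, y up, looking along -z (the intrinsics and any distortion apply to the point x, -y, -z); pixel columns grow to the right and rows downward; lengths in m; the calibration is good to about 2 mm. A picture is of the moment at which its call begins. There is no depth.
- ctrl.hand_in(): hands the job in; it is judged then, once.
The state is a dict: "time_s": time; "qpos": joint angles; "joint_vel": joint speeds; "tau": joint torques, N m; "ee_pos": TCP position; "eef_rot": TCP orientation; "force": force on the tool from outside, world axes, zero at the start; "moment": the same for the moment, N m; "grip_width": finger opening in m; "grip_force": force on a finger pad.
Only numpy, scipy, OpenCV 4.12 (cv2) and the standard library are available. Lean on these libraries where they do the work, as an engineer would, in place of code of your own. Each camera call takes 0.05 s, during which the arm holds its last target. There are 200 camera calls.

TASK

Make up two sample kits from the stock on the desk. The green tray gets the blue-lidded cup, the black-capped bottle and the white thermometer; the yellow tray gets the orange-lidded cup and the red marker: cups standing in the large square recess, the bottle standing in the small square one, thermometer and marker lying flat in the long slot. Never tip a cup or bottle over, and leave the white-capped bottle and the grey marker where they are.

Things in the scene. Friction and masses are not known exactly. Their poses are not given: they have to be found in the camera images.
- green_tray: green kit tray, fixed, 164 (x) x 176 (y) x 10 mm. Origin: centre of underside. Floor top at z 3 mm; walls 7 mm above it. Recesses (centre x, y in mm): large square 86x86 (33, 39), small square 64x64 (33, -50), long slot 46 (x) x 164 (y) at (-53, 0), its long walls cut away over the middle 50 mm for fingers (inner side 14 mm deep). Yaw 0 +-0.2: slot on the robot's side.
- yellow_tray: yellow kit tray, fixed, 164 (x) x 176 (y) x 10 mm. Origin: centre of underside. Floor top at z 3 mm; walls 7 mm above it. Recesses (centre x, y in mm): large square 86x86 (33, 39), small square 64x64 (33, -50), long slot 46 (x) x 164 (y) at (-53, 0), its long walls cut away over the middle 50 mm for fingers (inner side 14 mm deep). Yaw pi +-0.2: slot on the far side.
- blue_cup: screw-cap sample cup, white body and blue lid, standing upright; 62 mm diameter over the lid, body 57 mm diameter and 58 mm high tapering slightly, 69 mm high with its lid, about 30 g. Origin: centre of its underside, z up. Goes into the large square recess of the green tray.
- orange_cup: screw-cap sample cup, white body and orange lid, standing upright; 62 mm diameter over the lid, body 57 mm diameter and 58 mm high tapering slightly, 69 mm high with its lid, about 30 g. Origin: centre of its underside, z up. Goes into the large square recess of the yellow tray.
- black_cap_bottle: small amber dropper bottle with a black cap, standing upright; body 36 mm diameter, 67 mm high with its cap (24 mm diameter; the shoulder is at 52 mm), about 60 g. Origin: centre of its underside, z up. Goes into the small square recess of the green tray.
- white_cap_bottle: small amber dropper bottle with a white cap, standing upright; body 36 mm diameter, 81 mm high with its cap (24 mm diameter; the shoulder is at 64 mm), about 60 g. Origin: centre of its underside, z up. Not wanted in either kit: stays where it is.
- clinical_thermometer: white clinical thermometer in its sleeve, lying flat; 140 mm long (its y), 18 mm wide (its x), 10 mm high, about 12 g. Origin: middle of its underside, z up. Goes into the long slot of the green tray, either end first.
- red_marker: red marker pen lying flat; 120 mm long (its y), 16 mm wide (its x), 16 mm high, about 16 g. It does not roll. Origin: middle of its underside, z up. Goes into the long slot of the yellow tray, either end first.
- grey_marker: grey marker pen with a black cap, lying flat; 130 mm long (its y), 15 mm wide, 15 mm high. Origin: middle of its underside. Not wanted in either kit: stays where it is.
Things that resemble listed ones, but are neither listed nor needed, are in the scene too. Of the things that look like the orange_cup, the smallest one is meant.

How it is judged:
At the end, for the whole second after the job is handed in: Each kit thing lies on the floor of its own recess (centre within 15 mm; marker 23 mm along the slot), cups and bottle upright and long things flat within 0.1 rad, long things within 0.25 rad of the slot; all at rest; white-capped bottle and grey marker within 20 mm of their start (x of blue_cup in the frame of green_tray between 0.0185 and 0.0475 m and y of blue_cup in the frame of green_tray between 0.0245 and 0.0535 m and z of blue_cup in the frame of green_tray between -0.002 and 0.0065 m and angle between each of blue_cup, black_cap_bottle, clinical_thermometer, orange_cup, red_marker's own z axis and vertical below 0.1 rad and linear speed of each of blue_cup, black_cap_bottle, clinical_thermometer, orange_cup, red_marker below 0.02 m/s and x of black_cap_bottle in the frame of green_tray between 0.0175 and 0.0485 m and y of black_cap_bottle in the frame of green_tray between -0.0655 and -0.0345 m and z of black_cap_bottle in the frame of green_tray between -0.002 and 0.0065 m and x of clinical_thermometer in the frame of green_tray between -0.0685 and -0.0375 m and y of clinical_thermometer in the frame of green_tray between -0.015 and 0.015 m and z of clinical_thermometer in the frame of green_tray between -0.002 and 0.0065 m and angle between the y axis of clinical_thermometer and the y axis of green_tray, either way round below 0.25 rad and x of orange_cup in the frame of yellow_tray between 0.0185 and 0.0475 m and y of orange_cup in the frame of yellow_tray between 0.0245 and 0.0535 m and z of orange_cup in the frame of yellow_tray between -0.002 and 0.0065 m and x of red_marker in the frame of yellow_tray between -0.0695 and -0.0365 m and y of red_marker in the frame of yellow_tray between -0.0235 and 0.0235 m and z of red_marker in the frame of yellow_tray between -0.002 and 0.0065 m and angle between the y axis of red_marker and the y axis of yellow_tray, either way round below 0.25 rad and distance of each of white_cap_bottle, grey_marker from where it was at the start of the episode below 0.02 m); the robot touches nothing.
It fails at once if a cup or bottle is tipped over (angle between any of blue_cup, orange_cup, black_cap_bottle, white_cap_bottle's own z axis and vertical above 0.8 rad).
It fails at once if the white-capped bottle or the grey marker is taken or pushed away from its place (over 20 mm) (distance of any of white_cap_bottle, grey_marker from where it was at the start of the episode above 0.02 m).
It also fails if it takes over 112 s, if anything falls off the work surface, if the arm or the gripper's body presses on something with over 40 N, if the wrist force passes 120 N, or if a joint passes its speed limit or range.

## Working session

There is one attempt and no reset: what is moved stays moved. The work goes in short steps, Python scripts to look and compute and a tool call to move; the robot and the scene stay as the last step left them, time stands still between calls to the robot, and variables do not carry over. Pictures are saved under pics/ and viewed, at most 14 in all, crops included, and the job is handed in when it is done.

Besides the shell and the picture viewer there is one more tool, called after ">>>" by a JSON object that holds its "op" and its "data". servo_tool: Moves the arm, as the interface text tells. Its arguments: {"type":"object","properties":{"motion":{"type":"array","items":{"type":"array","items":{"type":"number"}}},"squeeze":{"type":"number"}},"required":["motion"]}

```bash
mkdir -p pics
cat > h.py <<'E'
import numpy as np, cv2, pickle
from station import ctrl
def snap(name, tag):
    c=ctrl.camera(name); cv2.imwrite(f'pics/{tag}.png', c['image'][:,:,::-1])
    pickle.dump(c, open(f'pics/{name}.pkl','wb')); return c
def load(name): return pickle.load(open(f'pics/{name}.pkl','rb'))
def toworld(c,u,v,z):
    T=np.linalg.inv(np.array(c['camera_from_world']))
    d=np.array([(u-c['cx'])/c['fx'],-(v-c['cy'])/c['fy'],-1.0]); d=T[:3,:3]@d; o=T[:3,3]
    return o+d*(z-o[2])/d[2]
def topix(c,p):
    q=np.array(c['camera_from_world'])@np.append(p,1)
    return c['cx']+c['fx']*q[0]/-q[2], c['cy']-c['fy']*q[1]/-q[2]
E
python3 - <<'E'
from h import *
for n in ('top','side'):
    c=snap(n,n+'0'); print({k:np.round(v,3) if k!='camera_from_world' else np.round(v,3).tolist() for k,v in c.items() if k!='image'})
    T=np.linalg.inv(np.array(c['camera_from_world']));print(T[:3,3])
    im=cv2.resize(c['image'][:,:,::-1],(800,600),interpolation=cv2.INTER_CUBIC);cv2.imwrite(f'pics/{n}0b.png',im)
print(ctrl.get_obs())
E
```

```text
{'fx': np.float64(409.982), 'fy': np.float64(409.982), 'cx': np.float64(249.592), 'cy': np.float64(188.535), 'camera_from_world': [[0.018, -0.999, 0.027, -0.03], [0.999, 0.019, 0.05, -0.501], [-0.051, 0.026, 0.998, -1.295], [0.0, 0.0, 0.0, 1.0]]}
[0.43529656 0.01253152 1.31863437]
{'fx': np.float64(443.513), 'fy': np.float64(443.513), 'cx': np.float64(253.428), 'cy': np.float64(190.047), 'camera_from_world': [[-0.944, -0.331, -0.007, 0.471], [0.191, -0.561, 0.806, -0.117], [-0.271, 0.759, 0.592, -1.138], [0.0, 0.0, 0.0, 1.0]]}
[0.15839745 0.95419402 0.77156725]
{'time_s': 0.1, 'qpos': array([-1.20259748e+00,  3.00369322e-01,  1.52151479e+00,  1.10200679e-05,
        1.32071100e+00, -6.66287303e-02]), 'joint_vel': array([-0.0013585 , -0.00140089, -0.00416422,  0.00122609, -0.00020012,
       -0.00021423]), 'tau': array([ 1.36764545e-03, -5.32644153e+01, -3.53280079e+01,  7.09976256e-02,
        2.35181919e-02, -6.04618162e-05]), 'ee_pos': array([ 0.23165996, -0.49879116,  0.4041701 ]), 'eef_rot': array([-3.14059313e+00, -7.73940596e-05,  4.34824807e-01]), 'force': array([-0.39528847,  0.49756384, -0.58902077]), 'moment': array([0.00627565, 0.00827651, 0.04578809]), 'grip_force': 0.0, 'grip_width': 0.09391204833757141}
```

View pics/top0b.png

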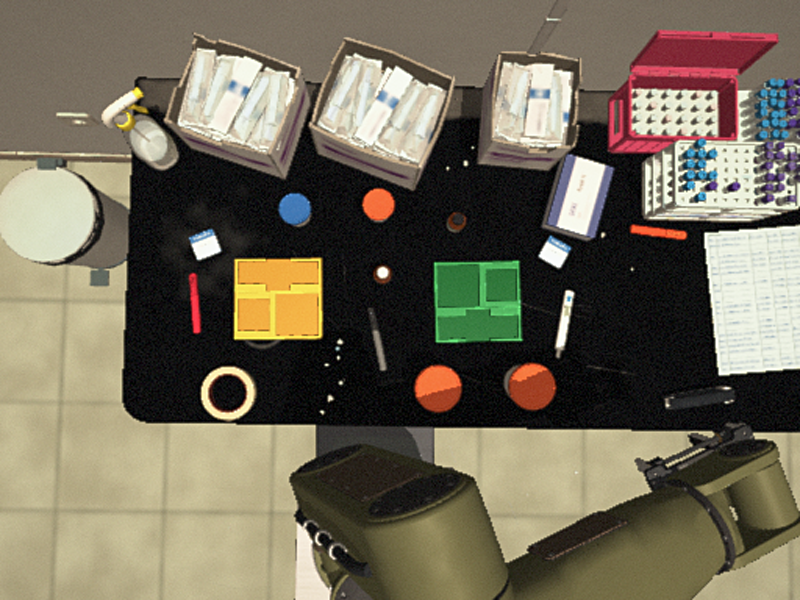

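View pics/side0b.png

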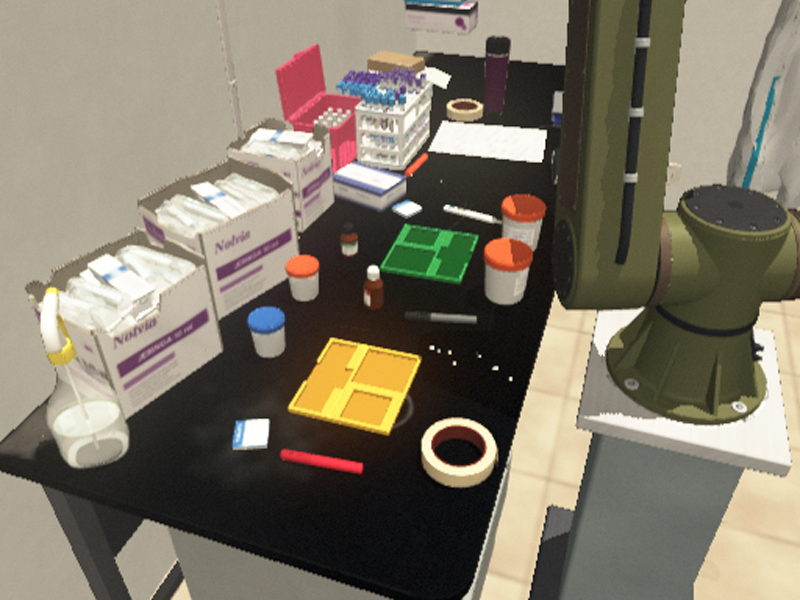

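Orange-lid candidates in the top view (800x600 px): (378,205), (438,388) and (531,386). The one at (378,205) has the smallest lid, about 62 mm, so it fits. Red pens: (195,303) is pure red and about 120 mm long, while (658,232) is orange. The next step measures them all and confirms the choices in one crop.

```bash
cat > seg.py <<'E'
from h import *
def blob(c,u,v,lo,hi,r=40):
    hsv=cv2.cvtColor(c['image'],cv2.COLOR_RGB2HSV); m=cv2.inRange(hsv,np.array(lo),np.array(hi))
    if lo[0]<0 : m=cv2.inRange(hsv,np.array([0,*lo[1:]]),np.array(hi))|cv2.inRange(hsv,np.array([180+lo[0],*lo[1:]]),np.array([180,*hi[1:]]))
    w=np.zeros_like(m); w[max(0,v-r):v+r,max(0,u-r):u+r]=255; m&=w
    n,l,s,ce=cv2.connectedComponentsWithStats(m); k=1+np.argmax(s[1:,4])
    pts=np.argwhere(l==k)[:,::-1].astype(np.float32); return pts
def world(c,pts,z): return np.array([toworld(c,u,v,z)[:2] for u,v in pts])
def rect(c,pts,z):
    P=world(c,pts,z); (cx,cy),(w,h),a=cv2.minAreaRect((P*1000).astype(np.float32)); 
    return cx,cy,w,h,a,P.mean(0)*1000
S=0.64
OBJ={'blue':(295,208,(100,100,60),(130,255,255),.069),'orange':(378,205,(0,150,120),(15,255,255),.069),
'red':(195,303,(-10,150,80),(8,255,255),.012),'orangepen':(658,232,(-8,150,80),(15,255,255),.012),
'green':(478,300,(50,100,40),(85,255,255),.01),'yellow':(278,300,(12,100,80),(35,255,255),.01),
'thermo':(565,323,(0,0,120),(180,90,255),.01),'wcap':(383,272,(0,0,150),(180,120,255),.081),'bigA':(438,388,(-8,150,80),(15,255,255),.1),'bigB':(531,386,(-8,150,80),(15,255,255),.1)}
E
python3 - <<'E'
from seg import *
c=load('top')
for k,(u,v,lo,hi,z) in OBJ.items():
    r=rect(c,blob(c,int(u*S),int(v*S),lo,hi),z); print(k,'c %.0f %.0f size %.0f x %.0f ang %.1f mean'%r[:5],np.round(r[5]))
I=c['image'][:,:,::-1]; f=lambda u,v,r: cv2.resize(I[int(v*S)-r:int(v*S)+r,int(u*S)-r:int(u*S)+r],(260,260),interpolation=cv2.INTER_CUBIC)
a=np.hstack([f(378,205,32),f(485,387,46),f(195,303,28)]);b=np.hstack([f(658,232,28),f(456,222,20),f(376,320,42)])
cv2.imwrite('pics/crop1.png',np.vstack([a,b]))
E
```

```text
blue c 665 172 size 61 x 61 ang 46.1 mean [665. 172.]
orange c 677 7 size 59 x 61 ang 1.3 mean [677.   7.]
red c 477 375 size 121 x 17 ang 5.9 mean [476. 375.]
orangepen c 643 -575 size 119 x 21 ang 83.8 mean [ 643. -575.]
green c 492 -200 size 168 x 181 ang 2.4 mean [ 492. -199.]
yellow c 489 208 size 166 x 180 ang 1.2 mean [490. 208.]
thermo c 450 -379 size 19 x 138 ang 79.9 mean [ 454. -379.]
wcap c 542 -3 size 19 x 19 ang 46.2 mean [542.  -3.]
bigA c 322 -112 size 88 x 88 ang 46.0 mean [ 322. -112.]
bigB c 329 -292 size 88 x 87 ang 45.9 mean [ 328. -291.]
```

View pics/crop1.png

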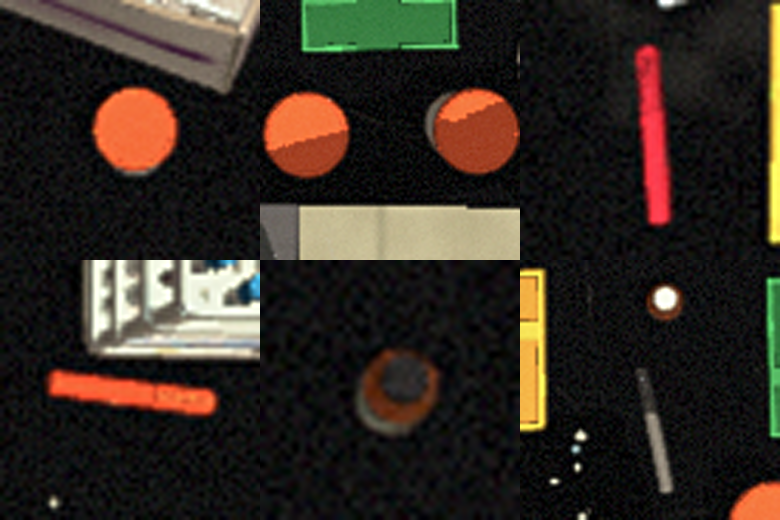

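The crop confirms the targets. The small-lid orange cup (top left panel) is far smaller than the two ~88 mm ones. The red marker is crimson, unlike the orange pen. The black bottle shows its cap near (293,140) raw px. Before moving I check the box clearances and cross-check positions against the side view.

Run:
```python
from seg import *
t=load('top'); s=load('side'); P=lambda c,u,v,z: np.round(toworld(c,u*S,v*S,z)*1000)[:2]
print('bottle',np.round(toworld(t,293.3,140,.067)*1000))
for n,b,top in (('box1',(220,345),(212,262)),('box2',(299,248),(293,170))):
    w=toworld(s,b[0]*S,b[1]*S,0); h=[(round(z,3),np.round(np.array(topix(s,[w[0],w[1],z]))/S)) for z in (.1,.12,.14,.16,.18)]
    print(n,np.round(w*1000),top,h)
print('top view base', P(t,415,187,0),P(t,313,128,0),P(t,280,175,0),P(t,168,120,0))
for n,p in (('blue',(.665,.172,.069)),('orange',(.677,.007,.069)),('bott',(.653,-.145,.067)),('red',(.477,.375,.016)),('thermo',(.450,-.379,.01)),('wcap',(.542,-.003,.081)),('g',(.492,-.2,.01)),('y',(.489,.208,.01))): print(n,np.round(np.array(topix(s,p))/S))
for k,u,v in (('blue',267,318),('orange',303,264),('red',322,461),('green',430,252),('yellow',356,386)):
    lo,hi,z=OBJ[k][2:]; r=rect(s,blob(s,int(u*S),int(v*S),lo,hi,60),z); print(k,'c %.0f %.0f size %.0f x %.0f ang %.1f mean'%r[:5],np.round(r[5]))
a=cv2.resize(s['image'][100:260,150:350,::-1],(800,600)[:1]+(640-40,) ,interpolation=cv2.INTER_CUBIC)
cv2.imwrite('pics/sidecrop.png',a)
```

```text
bottle [ 651. -152.   67.]
box1 [752. 195.   0.] (212, 262) [(0.1, array([210., 298.])), (0.12, array([208., 288.])), (0.14, array([206., 278.])), (0.16, array([204., 268.])), (0.18, array([202., 257.]))]
box2 [ 759. -132.    0.] (293, 170) [(0.1, array([295., 206.])), (0.12, array([294., 197.])), (0.14, array([293., 188.])), (0.16, array([292., 178.])), (0.18, array([291., 169.]))]
top view base [727. -69.] [846. 145.] [746. 211.] [855. 445.]
blue [266. 316.]
orange [303. 262.]
bott [347. 225.]
red [322. 456.]
thermo [473. 212.]
wcap [373. 267.]
g [431. 249.]
y [359. 380.]
blue c 663 179 size 61 x 67 ang 18.9 mean [663. 180.]
orange c 675 17 size 57 x 73 ang 24.6 mean [674.  18.]
red c 477 380 size 122 x 21 ang 6.1 mean [476. 380.]
green c 492 -191 size 167 x 192 ang 2.3 mean [ 491. -186.]
yellow c 490 213 size 168 x 187 ang 1.7 mean [488. 220.]
```

View pics/sidecrop.png

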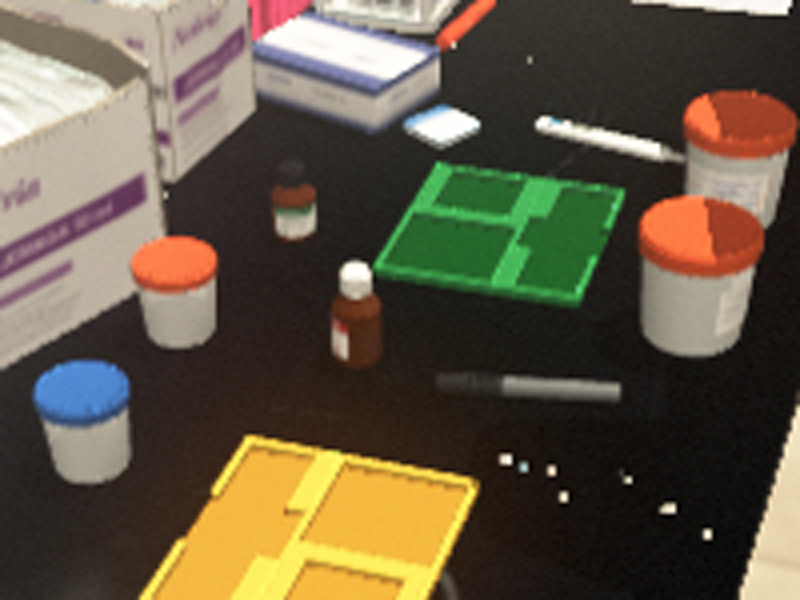

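Positions from both views agree within a few mm: the side view's +y offset comes from visible side walls. The boxes are about 0.18 m high, and closing along y clears them. First the thermometer at (450,-379), long axis -10°; I hover over it first.

>>> {"op": "servo_tool", "data": {"motion": [[0, 21.8, 12, -14, -35], [0, 21.8, 12, -14, -35], [0, 21.8, 12, -14, -35], [0, 21.8, 12, -14, -35], [0, 21.8, 12, -14, -35], [0, 21.8, 12, -14, -35], [0, 21.8, 12, -14, -35], [0.4, 21.8, 12, -14, -35], [0.4, 21.8, 12, -14, -35]], "squeeze": 15}}

```text
time_s: 1.23
ee_pos: [0.4491, -0.3794, 0.2653]
eef_rot: [3.141, -0.001, -0.177]
force: [0.1, -0.5, 0.3]
grip_width: 0.0776
grip_force: 0.0
```

Run:
```python
from h import *
c=snap('top','t1'); s=snap('side','s1')
f=lambda i,a,b,c_,d:cv2.resize(i[a:b,c_:d,::-1],(400,300),interpolation=cv2.INTER_CUBIC)
cv2.imwrite('pics/p1.png',np.hstack([f(c['image'],150,270,300,460),f(s['image'],70,190,260,420)]))
```

```text
(no output)
```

View pics/p1.png

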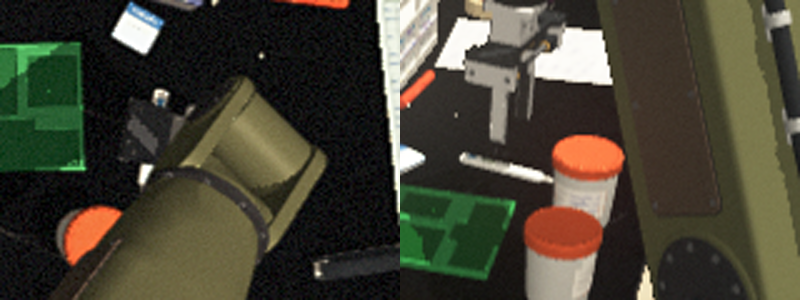

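The picture shows the gripper centred over the thermometer. Next I descend, close and lift.

>>> {"op": "servo_tool", "data": {"motion": [[0.4, 0, 0, -4, 0], [0.4, 0, 0, -6.3, 0], [0.4, 0, 0, -6.3, 0], [0.4, 0, 0, -6.3, 0], [1, 0, 0, -6.3, 0], [1, 0, 0, -6.3, 0], [1, 0, 0, -6.3, 0], [1, 0, 0, -6.3, 0], [1, 0, 0, -6.3, 0], [1, 0, 0, -6.3, 0], [1, 0, 0, -6.3, 0], [1, 0, 0, -6.3, 0], [1, 0, 0, -5, 0], [1, 0, 0, 0, 0], [1, 0, 0, 2, 0]], "squeeze": 15}}

```text
time_s: 3.2
ee_pos: [0.4499, -0.379, 0.2883]
eef_rot: [3.139, -0.003, -0.176]
force: [-0.5, -0.0, -0.9]
grip_width: 0.0181
grip_force: 15.0
```

>>> {"op": "servo_tool", "data": {"motion": [[1, 0, 0, 4, 5], [1, 0, 3, 4, 16], [1, -1, 17.8, 4, 102.5], [1, -1, 17.8, 4, 102.5], [1, -1, 17.8, 4, 102.5], [1, -1, 17.8, 4, 102.5], [1, -1, 17.8, 4, 102.5], [1, -1, 17.8, 4, 102.5], [1, -1, 17.8, 4, 102.5], [1, -1, 17.8, 4, 102.5], [1, -1, 17.8, 4, 102.5], [1, -1, 17.8, 4, 102.5], [1, -1, 17.8, -2, 102.5], [1, -1, 17.8, -5.5, 102.5], [1, -1, 17.8, -5.5, 102.5], [1, -1, 17.8, -5.5, 102.5]]}}

```text
time_s: 5.2
ee_pos: [0.4401, -0.201, 0.2312]
eef_rot: [3.14, 0.001, 1.612]
force: [0.0, -0.3, -0.3]
grip_width: 0.0178
grip_force: 15.0
```

Run:
```python
from h import *
c=snap('top','t2'); s=snap('side','s2')
f=lambda i,a,b,c_,d:cv2.resize(i[a:b,c_:d,::-1],(400,300),interpolation=cv2.INTER_CUBIC)
cv2.imwrite('pics/p2.png',np.hstack([f(c['image'],150,270,240,400),f(s['image'],90,210,210,370)]))
```

```text
(no output)
```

View pics/p2.png

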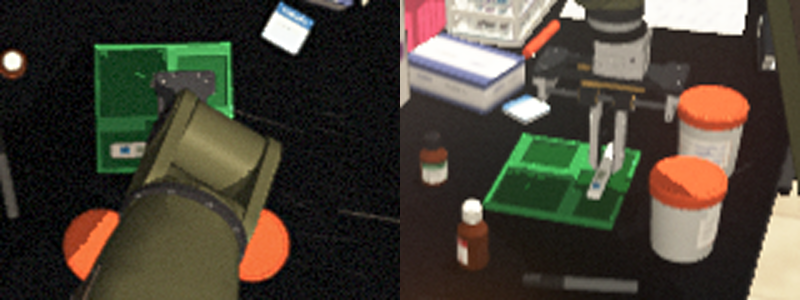

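It sits over the slot. I lower it and release with a partial opening.

>>> {"op": "servo_tool", "data": {"motion": [[1, 0, 0, -1.5, 0], [1, 0, 0, -2.5, 0], [1, 0, 0, -2.5, 0], [1, 0, 0, -2.5, 0], [0.58, 0, 0, -2.5, 0], [0.58, 0, 0, -2.5, 0], [0.58, 0, 0, -2.5, 0], [0.58, 0, 0, -2.5, 0], [0.58, 0, 0, 0, 0], [0.58, 0, 0, 8, 0], [0.58, 0, 0, 8, 0]]}}

```text
time_s: 6.68
ee_pos: [0.4399, -0.2009, 0.313]
eef_rot: [3.137, 0.002, 1.613]
force: [-0.4, 0.0, 0.1]
grip_width: 0.0393
grip_force: 0.0
```

>>> {"op": "servo_tool", "data": {"motion": [[0.5, 3.7, 57.6, 0, -86.5], [0.5, 3.7, 57.6, 0, -86.5], [0.5, 3.7, 57.6, 0, -86.5], [0.5, 3.7, 57.6, 0, -86.5], [0.5, 3.7, 57.6, 0, -86.5], [0.5, 3.7, 57.6, 0, -86.5], [0.5, 3.7, 57.6, 0, -86.5], [0.5, 3.7, 57.6, 0, -86.5], [0.5, 3.7, 57.6, 0, -86.5], [0.5, 3.7, 57.6, 0, -86.5], [0.5, 3.7, 57.6, 0, -86.5], [0.5, 3.7, 57.6, 0, -86.5], [0.5, 3.7, 57.6, 0, -86.5], [0.5, 3.7, 57.6, -5, -86.5], [0.5, 3.7, 57.6, -6, -86.5], [0.5, 3.7, 57.6, -6, -86.5], [0.5, 3.7, 57.6, -6, -86.5]]}}

```text
time_s: 8.8
ee_pos: [0.4771, 0.3751, 0.2514]
eef_rot: [-3.14, -0.002, 0.103]
force: [0.2, 0.4, 0.2]
grip_width: 0.0473
grip_force: 0.0
```

Run:
```python
from h import *
c=snap('top','t3'); s=snap('side','s3')
f=lambda i,a,b,c_,d:cv2.resize(i[a:b,c_:d,::-1],(400,300),interpolation=cv2.INTER_CUBIC)
cv2.imwrite('pics/p3.png',np.vstack([np.hstack([f(c['image'],130,250,60,220),f(s['image'],200,320,140,300)]),np.hstack([f(c['image'],150,240,240,360),f(s['image'],120,210,200,320)])]))
```

```text
(no output)
```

View pics/p3.png

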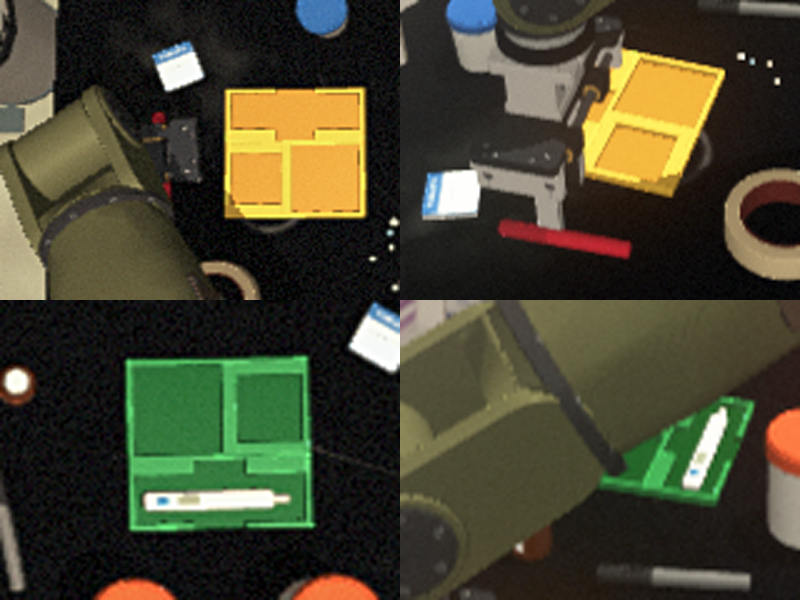

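The thermometer lies centred in the green slot (crop px (217,499)) and the gripper straddles the red marker. I take the marker next.

>>> {"op": "servo_tool", "data": {"motion": [[0.5, 0, 0, -4, 0], [0.5, 0, 0, -4.6, 0], [0.5, 0, 0, -4.6, 0], [0.5, 0, 0, -4.6, 0], [1, 0, 0, -4.6, 0], [1, 0, 0, -4.6, 0], [1, 0, 0, -4.6, 0], [1, 0, 0, -4.6, 0], [1, 0, 0, -4.6, 0], [1, 0, 0, -4.6, 0], [1, 0, 0, -4.6, 0], [1, 0, 0, -3.6, 0], [1, 0, 0, 2, 0], [1, 0, 0, 4, 0], [1, 0, 0, 4, 0]]}}

```text
time_s: 10.78
ee_pos: [0.4768, 0.3753, 0.2915]
eef_rot: [-3.14, -0.003, 0.103]
force: [0.6, -0.6, -1.2]
grip_width: 0.0153
grip_force: 15.0
```

>>> {"op": "servo_tool", "data": {"motion": [[1, 6.5, -16.6, 0, 85.5], [1, 6.5, -16.6, 0, 85.5], [1, 6.5, -16.6, 0, 85.5], [1, 6.5, -16.6, 0, 85.5], [1, 6.5, -16.6, 0, 85.5], [1, 6.5, -16.6, 0, 85.5], [1, 6.5, -16.6, 0, 85.5], [1, 6.5, -16.6, 0, 85.5], [1, 6.5, -16.6, 0, 85.5], [1, 6.5, -16.6, 0, 85.5], [1, 6.5, -16.6, -5, 85.5], [1, 6.5, -16.6, -7, 85.5], [1, 6.5, -16.6, -8.3, 85.5], [1, 6.5, -16.6, -8.3, 85.5], [1, 6.5, -16.6, -8.3, 85.5]]}}

```text
time_s: 12.65
ee_pos: [0.5418, 0.2093, 0.2072]
eef_rot: [3.141, -0.0, 1.595]
force: [-0.5, 0.2, 0.7]
grip_width: 0.0156
grip_force: 15.0
```

>>> {"op": "servo_tool", "data": {"motion": [[0.58, 0, 0, 0, 0], [0.58, 0, 0, 0, 0], [0.58, 0, 0, 0, 0], [0.58, 0, 0, 0, 0], [0.58, 0, 0, 3, 0], [0.58, 0, 0, 9, 0], [0.58, 0, 0, 10, 0], [0.58, 0, 0, 10, 0]]}}

```text
time_s: 13.65
ee_pos: [0.5416, 0.2092, 0.3068]
eef_rot: [3.141, -0.0, 1.595]
force: [0.3, -0.1, 0.3]
grip_width: 0.0392
grip_force: 0.0
```

>>> {"op": "servo_tool", "data": {"motion": [[0, 0, 0, 1, -10], [0, 12.3, -3.7, 1, -91.4], [0, 12.3, -3.7, 1, -91.4], [0, 12.3, -3.7, 1, -91.4], [0, 12.3, -3.7, 1, -91.4], [0, 12.3, -3.7, 1, -91.4], [0, 12.3, -3.7, 1, -91.4], [0, 12.3, -3.7, 1, -91.4], [0, 12.3, -3.7, 1, -91.4], [0, 12.3, -3.7, 1, -91.4], [0, 12.3, -3.7, 1, -91.4], [0, 12.3, -3.7, 1, -91.4], [0, 12.3, -3.7, -1, -91.4], [0, 12.3, -3.7, -1, -91.4]]}}

```text
time_s: 15.4
ee_pos: [0.6643, 0.1721, 0.2939]
eef_rot: [3.141, 0.004, 0.001]
force: [0.0, 0.4, -0.0]
grip_width: 0.094
grip_force: 0.0
```

Run:
```python
from h import *
c=snap('top','t4'); s=snap('side','s4')
f=lambda i,a,b,c_,d:cv2.resize(i[a:b,c_:d,::-1],(400,300),interpolation=cv2.INTER_CUBIC)
cv2.imwrite('pics/p4.png',np.hstack([f(c['image'],90,225,110,290),f(s['image'],150,285,110,290)]))
```

```text
(no output)
```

View pics/p4.png

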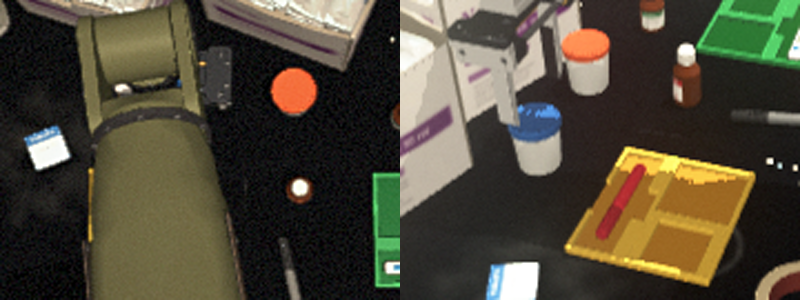

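The red marker lies in the yellow slot and the gripper straddles the blue cup. I descend and grip its body.

>>> {"op": "servo_tool", "data": {"motion": [[0, 0, 0, -2, 0], [0, 0, 0, -5, 0], [0, 0, 0, -7.5, 0], [0, 0, 0, -7.5, 0], [0, 0, 0, -7.5, 0], [1, 0, 0, -7.5, 0], [1, 0, 0, -7.5, 0], [1, 0, 0, -7.5, 0], [1, 0, 0, -7.5, 0], [1, 0, 0, -7.5, 0], [1, 0, 0, -7.5, 0], [1, 0, 0, -7.5, 0], [1, 0, 0, -6.5, 0], [1, 0, 0, -2, 0], [1, 0, 0, 3, 0], [1, 0, 0, 3, 0]], "squeeze": 12}}

```text
time_s: 17.5
ee_pos: [0.6649, 0.1723, 0.3319]
eef_rot: [-3.14, -0.007, 0.0]
force: [0.2, -0.3, -1.5]
grip_width: 0.0619
grip_force: 12.0
```

>>> {"op": "servo_tool", "data": {"motion": [[1, -3, -4, 0, 0], [1, -6, -9, 0, 0], [1, -8, -14, 0, 0], [1, -10, -19, 0, 0], [1, -12, -24, 0, 0], [1, -13.5, -29, 0, 0], [1, -14.2, -32, 0, 0], [1, -14.2, -33.1, 0, 0], [1, -14.2, -33.1, 0, 0], [1, -14.2, -33.1, -3, 0], [1, -14.2, -33.1, -6.5, 0], [1, -14.2, -33.1, -9, 0], [1, -14.2, -33.1, -9, 0], [1, -14.2, -33.1, -9, 0]]}}

```text
time_s: 19.25
ee_pos: [0.5231, -0.1582, 0.2376]
eef_rot: [3.141, -0.001, 0.001]
force: [0.1, -1.0, -0.3]
grip_width: 0.0623
grip_force: 12.0
```

Run:
```python
from h import *
c=snap('top','t5'); s=snap('side','s5'); print(ctrl.get_obs()['ee_pos'])
f=lambda i,a,b,c_,d:cv2.resize(i[a:b,c_:d,::-1],(400,300),interpolation=cv2.INTER_CUBIC)
cv2.imwrite('pics/p5.png',np.hstack([f(c['image'],120,240,240,400),f(s['image'],90,210,190,350)]))
```

```text
[ 0.52304333 -0.15854032  0.23789573]
```

View pics/p5.png

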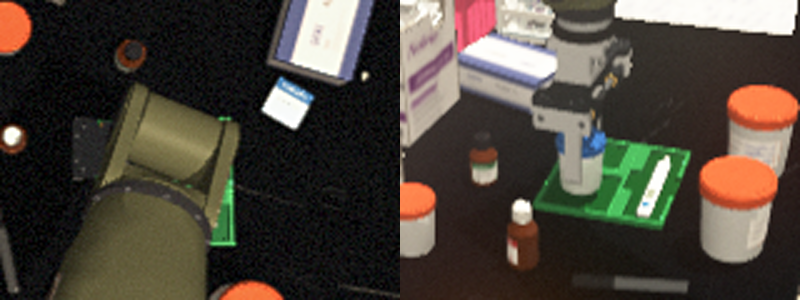

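>>> {"op": "servo_tool", "data": {"motion": [[1, 0, 0, -0.7, 0], [1, 0, 0, -1.1, 0], [1, 0, 0, -1.1, 0], [1, 0, 0, -1.1, 0], [0.1, 0, 0, -1.1, 0], [0.1, 0, 0, -1.1, 0], [0.1, 0, 0, -1.1, 0], [0.1, 0, 0, -1.1, 0], [0.1, 0, 0, 1, 0], [0.1, 0, 0, 6, 0], [0.1, 0, 0, 8, 0], [0.1, 0, 0, 8, 0]]}}

```text
time_s: 20.85
ee_pos: [0.5228, -0.1588, 0.3179]
eef_rot: [3.141, -0.003, 0.0]
force: [-0.0, -0.2, -1.0]
grip_width: 0.0849
grip_force: 0.0
```

```bash
python3 - <<'E'
from seg import *
for n,f,(u,v) in (('top','top0',(292,141)),('side','side0',(223,150))):
    c=load(n); c['image']=cv2.imread(f'pics/{f}.png')[:,:,::-1].copy()
    p=blob(c,u,v,(-10,90,35),(20,255,255),14); print(n,'n',len(p),p.min(0),p.max(0),p.mean(0))
    (x,y),r=cv2.minEnclosingCircle(p); print('circ',x,y,r,np.round(toworld(c,x,y,.048)*1000))
c=load('side')
for q in ([.651,-.152,.067],[.651,-.152,.0],[.651,-.152,.052]): print(np.round(topix(c,q),1))
c=load('top')
for q in ([.651,-.152,.067],[.651,-.152,.0],[.651,-.152,.052]): print(np.round(topix(c,q),1))
E
cd pics; python3 -c "
import cv2,numpy as np
f=lambda n,u,v:cv2.resize(cv2.imread(n)[v-20:v+20,u-20:u+20],(400,400),interpolation=cv2.INTER_NEAREST)
cv2.imwrite('p6.png',np.clip(np.hstack([f('top0.png',292,141),f('side0.png',223,152)])*2.0,0,255).astype('uint8'))"
```

```text
top n 78 [287. 136.] [298. 147.] [292.07693 141.75641]
circ 292.2608642578125 141.13043212890625 6.121899127960205 [ 651. -151.   48.]
side n 75 [217. 149.] [228. 163.] [222.05333 153.10667]
circ 223.0 156.0 8.062357902526855 [ 636. -110.   48.]
[223.5 143.3]
[224.5 161.3]
[223.7 147.4]
[293.3 140. ]
[290.6 143.5]
[292.7 140.8]
```

View pics/p6.png

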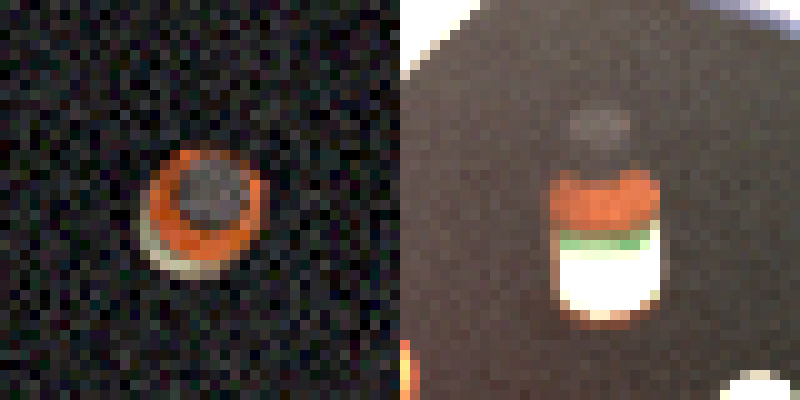

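Both views agree on the bottle at (651,-151): the cap is at crop px (212,190) and the body circle at (207,207). I pick it up.

>>> {"op": "servo_tool", "data": {"motion": [[0.2, 6, 0.4, 0, 0], [0.2, 12.8, 0.8, 0, 0], [0.2, 12.8, 0.8, 0, 0], [0.2, 12.8, 0.8, -2, 0], [0.2, 12.8, 0.8, -6, 0], [0.2, 12.8, 0.8, -10, 0], [0.2, 12.8, 0.8, -10.6, 0], [0.2, 12.8, 0.8, -10.6, 0], [1, 12.8, 0.8, -10.6, 0], [1, 12.8, 0.8, -10.6, 0], [1, 12.8, 0.8, -10.6, 0], [1, 12.8, 0.8, -10.6, 0], [1, 12.8, 0.8, -10.6, 0], [1, 12.8, 0.8, -10.6, 0], [1, 12.8, 0.8, -10.6, 0], [1, 12.8, 0.8, -10.6, 0], [1, 12.8, 0.8, -9.6, 0], [1, 12.8, 0.8, -5, 0], [1, 12.8, 0.8, 0, 0], [1, 12.8, 0.8, 0, 0]], "squeeze": 18}}

```text
time_s: 23.35
ee_pos: [0.651, -0.1508, 0.3218]
eef_rot: [3.14, -0.007, 0.0]
force: [-0.0, 0.3, -0.7]
grip_width: 0.0351
grip_force: 18.0
```

>>> {"op": "servo_tool", "data": {"motion": [[1, -4, -4, 0, 0], [1, -8, -7, 0, 0], [1, -11, -9, 0, 0], [1, -12.4, -9.7, 0, 0], [1, -12.4, -9.7, 0, 0], [1, -12.4, -9.7, -3, 0], [1, -12.4, -9.7, -6.5, 0], [1, -12.4, -9.7, -9, 0], [1, -12.4, -9.7, -9, 0], [1, -12.4, -9.7, -9.8, 0], [1, -12.4, -9.7, -10.2, 0], [1, -12.4, -9.7, -10.2, 0], [1, -12.4, -9.7, -10.2, 0]]}}

```text
time_s: 24.98
ee_pos: [0.5267, -0.2479, 0.2151]
eef_rot: [3.141, -0.001, 0.0]
force: [0.1, 0.6, -0.7]
grip_width: 0.0351
grip_force: 18.0
```

Run:
```python
from h import *
c=snap('top','t7'); s=snap('side','s7'); print(ctrl.get_obs()['ee_pos'])
f=lambda i,a,b,c_,d:cv2.resize(i[a:b,c_:d,::-1],(400,300),interpolation=cv2.INTER_CUBIC)
cv2.imwrite('pics/p7.png',np.hstack([f(c['image'],120,240,240,400),f(s['image'],90,210,190,350)]))
```

```text
[ 0.52671871 -0.24788364  0.2149974 ]
```

View pics/p7.png

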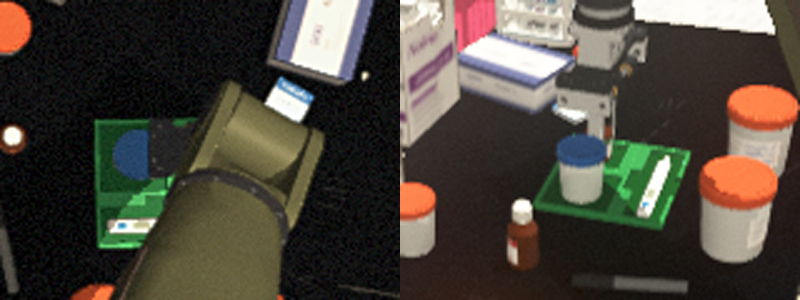

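The blue cup stands in the large recess and the bottle is in the small one. I release it and go to the orange cup.

>>> {"op": "servo_tool", "data": {"motion": [[0.38, 0, 0, 0, 0], [0.38, 0, 0, 0, 0], [0.38, 0, 0, 0, 0], [0.38, 0, 0, 2, 0], [0.38, 0, 0, 7, 0], [0.38, 0, 0, 11, 0], [0, 0, 0, 11, 0], [0, 15, 25.5, 11, 0], [0, 15, 25.5, 11, 0], [0, 15, 25.5, 11, 0], [0, 15, 25.5, 11, 0], [0, 15, 25.5, 11, 0], [0, 15, 25.5, 11, 0], [0, 15, 25.5, 11, 0], [0, 15, 25.5, 8, 0], [0, 15, 25.5, 8, 0], [0, 15, 25.5, 8, 0]], "squeeze": 12}}

```text
time_s: 27.2
ee_pos: [0.6767, 0.0063, 0.2956]
eef_rot: [3.142, -0.001, -0.001]
force: [-0.7, -0.2, -0.4]
grip_width: 0.0937
grip_force: 0.0
```

Run:
```python
from h import *
c=snap('top','t8'); s=snap('side','s8')
f=lambda i,a,b,c_,d:cv2.resize(i[a:b,c_:d,::-1],(400,300),interpolation=cv2.INTER_CUBIC)
cv2.imwrite('pics/p8.png',np.hstack([f(c['image'],105,240,200,380),f(s['image'],90,225,140,320)]))
```

```text
(no output)
```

View pics/p8.png

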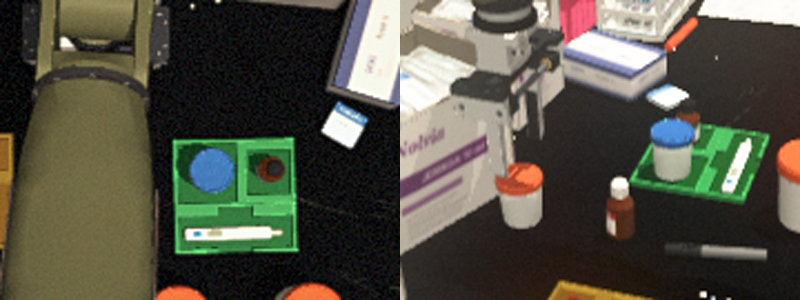

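The green kit is complete. I turn 25° to lie parallel to the box face, then descend on the orange cup.

>>> {"op": "servo_tool", "data": {"motion": [[0, 0, 0, 0, -10], [0, 0, 0, 0, -20], [0, 0, 0, 0, -25], [0, 0, 0, -2, -25], [0, 0, 0, -5, -25], [0, 0, 0, -7.3, -25], [0, 0, 0, -7.3, -25], [0, 0, 0, -7.3, -25], [1, 0, 0, -7.3, -25], [1, 0, 0, -7.3, -25], [1, 0, 0, -7.3, -25], [1, 0, 0, -7.3, -25], [1, 0, 0, -7.3, -25], [1, 0, 0, -7.3, -25], [1, 0, 0, -7.3, -25], [1, 0, 0, -6.3, -25], [1, 0, 0, -2, -25], [1, 0, 0, 3, -25], [1, 0, 0, 3, -25]]}}

```text
time_s: 29.68
ee_pos: [0.6769, 0.0072, 0.3298]
eef_rot: [-3.139, -0.007, -0.436]
force: [-0.2, 0.2, -0.4]
grip_width: 0.0622
grip_force: 12.0
```

>>> {"op": "servo_tool", "data": {"motion": [[1, -3, 3, 0, 5], [1, -7, 6, 0, 14], [1, -11, 9, 0, 22], [1, -15, 12, 0, 25], [1, -19, 14.5, 0, 25], [1, -21.9, 16.1, 0, 25], [1, -21.9, 16.1, 0, 25], [1, -21.9, 16.1, -3, 25], [1, -21.9, 16.1, -6.5, 25], [1, -21.9, 16.1, -8.5, 25], [1, -21.9, 16.1, -9.4, 25], [1, -21.9, 16.1, -9.9, 25], [1, -21.9, 16.1, -9.9, 25], [1, -21.9, 16.1, -9.9, 25]]}}

```text
time_s: 31.42
ee_pos: [0.4579, 0.1682, 0.2263]
eef_rot: [-3.141, -0.001, 0.0]
force: [-0.4, 0.2, -1.1]
grip_width: 0.0623
grip_force: 12.0
```

>>> {"op": "servo_tool", "data": {"motion": [[0.1, 0, 0, 0, 0], [0.1, 0, 0, 0, 0], [0.1, 0, 0, 0, 0], [0.1, 0, 0, 0, 0], [0.1, 0, 0, 2, 0], [0.1, 0, 0, 7, 0], [0.1, 0, 0, 11, 0], [0.1, 0, -10, 14, 0], [0.1, -2, -25, 14, 0], [0.1, -2, -35, 14, 0], [0.1, -2, -50, 14, 0], [0.1, -2, -60, 14, 0], [0.1, -2, -60, 14, 0], [0.1, -2, -60, 14, 0]]}}

```text
time_s: 33.17
ee_pos: [0.4409, -0.268, 0.3636]
eef_rot: [3.141, -0.0, 0.0]
force: [0.6, 0.5, 0.2]
grip_width: 0.0846
grip_force: 0.0
```

Run:
```python
from seg import *
c=snap('top','t9'); s=snap('side','s9')
f=lambda i,a,b,c_,d:cv2.resize(i[a:b,c_:d,::-1],(400,300),interpolation=cv2.INTER_CUBIC)
cv2.imwrite('pics/p9.png',np.hstack([f(c['image'],120,255,115,295),f(s['image'],150,285,140,320)]))
for k,u,v in (('orange',180,200),('red',178,178),('yellow',178,192),('blue',297,180),('thermo',300,210)):
    lo,hi,z=OBJ[k][2:]
    if k!='yellow': z+=.003
    r=rect(c,blob(c,u,v,lo,hi,25 if k!='yellow' else 40),z); print(k,'c %.0f %.0f size %.0f x %.0f ang %.1f'%r[:5])
```

```text
orange c 460 170 size 61 x 60 ang 1.4
red c 540 212 size 13 x 117 ang 1.1
yellow c 490 208 size 166 x 180 ang 1.2
blue c 523 -156 size 58 x 58 ang 1.1
thermo c 436 -180 size 19 x 103 ang 1.0
```

View pics/p9.png

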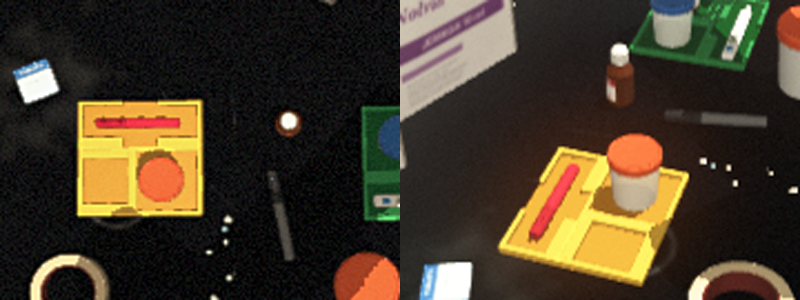

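Everything is in place: the orange cup is about 3 mm off its target, the red marker is flat in its slot, and the white-capped bottle and grey marker have not moved. I hand in.

>>> {"op": "servo_tool", "data": {"motion": [[0.1, 0, 0, 0, 0], [0.1, 0, 0, 0, 0], [0.1, 0, 0, 0, 0], [0.1, 0, 0, 0, 0]]}}

```text
time_s: 33.78
ee_pos: [0.4415, -0.2653, 0.3636]
eef_rot: [3.141, -0.0, 0.001]
force: [-0.7, 0.8, 0.7]
grip_width: 0.0845
grip_force: 0.0
```

```bash
python3 -c "
from station import ctrl
print(ctrl.get_obs()['ee_pos'], ctrl.hand_in())"
```

```text
the job is handed in; nothing more can be done
[ 0.4415339  -0.2653435   0.36358282] None
```

Both kits are made up and handed in at about 34 s of the 112 s: the last pictures show all five things in their recesses and the white-capped bottle and grey marker unmoved; the hand-in gave no verdict.

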